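# Run the fan test on the two-bay bench tester

### The arm

A 7-joint arm with a two-finger parallel gripper is mounted at the origin on a cart in front of the work surface, level with it; the furniture and walls round the work are solid. World frame = base frame: x ahead of the robot, y to its left, z up, the work surface at z = 0. Lengths are in mm, angles in rad, forces in N, time in s.
With the tool pointing down it reaches from about 400 to 875 mm from the base axis. Payload 4.4 kg.
Tool frame: the origin (TCP) lies midway between the tips of the shut fingers; the grasp point (between the pads) lies 19 mm behind it; z points along the fingers, y is the line along which they close (so a half turn about z gives the same grasp; the last joint's range is limited). The gripper opens to 85 mm and grips with 20 to 120 N. Pads are 22 mm wide; open, the fingers measure 114 mm over their backs; the gripper's body (76 mm by 85 mm) begins 54 mm behind the grasp point. The pads swing forward as they close: fully open they stand 13 mm farther back than shut.
Start: joints at [1.195, 0.628, 0.038, 1.517, -0.027, 0.996, -0.02], TCP at [198.192, -619.062, 231.313] pointing down, gripper open.
Joint ranges: [-3.06, 3.06], [-0.37, 2.12], [-1.25, 1.32], [0.18, 2.47], [-1.1, 4.24], [0.23, 1.98], [-2.94, 2.94]. Speed limits (rad/s): [2.57, 2.57, 3.14, 3.14, 3.14, 3.14, 3.14].

### API

Orientations are given as [roll, pitch, yaw] about the fixed x, y, z axes, in that order (R = Rz(yaw) Ry(pitch) Rx(roll)).
In Python, from cell import readout, optics, order gives the robot as it stands.
- The arm moves only by the shell command python3 -m jog 'ROWS'. ROWS is a JSON object of lists of equal length, an entry for each row: "claw": the opening, from 0 (shut) to 1 (fully open); "xyz": the shift along the tool's x, y, z each as a share of 0.1 m, from -1 to 1, a list of three; "twist": the turn, a rotation vector about the tool's x, y, z each as a share of 180 degrees, from -1 to 1, a list of three. A call has 1 to 12 rows; each row shifts and turns the commanded pose from where the row before left it, along the tool's axes as they then stand; what a row does not reach is not made up. A row lasts 1/8 s, in which the tool goes at most 62.5 mm and 10.7 degrees, less where a joint would pass 70% of its speed; a pose out of reach is approached as far as the arm can. A call with a number of a shift or a turn outside -1 to 1 is refused whole. A call with a gripper value outside its range is refused whole. The fingers move at their own pace and stop on an object; the grip force is fixed at half the most. Time passes only in rows, so rows that do not move let the fingers close. It gives the time, the measured TCP pose, the force, the opening and the grip force at its end, in the units of the state.
- readout.read_state(): the state, without advancing time (a new reading comes with each control period).
- optics.get_image(name): name is "scene" or "top"; returns a dict with "color" (480x640x3 uint8, red, green, blue), "fovy" (degrees; the focal length in pixels is half the picture's height over the tangent of half this angle, whatever the lens; pixels are square), "cx", "cy" (the principal point, pixels), "k1" (the pictures are not rectified: a ray, as slopes to the right and down, at radius r is drawn at 1 + k1 r^2 times it, then the intrinsics apply), "view" (4x4, takes a point from world to camera coordinates). Camera axes: x right, y up, looking along -z (the intrinsics and any distortion apply to the point x, -y, -z); pixel columns grow to the right and rows downward; lengths in mm; the calibration is good to about 2 mm. A picture is of the moment at which its call begins. There is no depth.
- order.finish_job(): hands the job in; it is judged then, once.
Trained networks look in the newest picture that a camera, given by its name, has taken for a name from the list of things; names that differ only in an ending like _2 or _b are one class to them, and where a whole thing is asked for, a point or a joint stands for the part that bears it (a point fixed in the world has none). Each returns a list of dicts, best first, with "score" (0 to 1); they miss things now and then, are a little off and sometimes report something else, mostly with a low value. They report only what shows in the picture. A call takes as long as a camera call. They do not tell look-alikes from the thing itself.
- optics.boxes_of(camera, label): "rect" ([left, top, width, height] in pixels, round what is visible of it).
The state is a dict: "clock": time; "qpos": joint angles; "qd": joint speeds; "tau": joint torques, N m; "eef_pos": TCP position; "tool_rot": TCP orientation; "force": force on the tool from outside, world axes, zero at the start; "torque": the same for the moment, N m; "width": finger opening in mm; "gripper_force": force on a finger pad.
Only numpy, scipy, OpenCV 4.12 (cv2) and the standard library are available. Lean on these libraries where they do the work, as an engineer would, in place of code of your own. Each camera call takes 0.05 s, during which the arm holds its last target. There are 200 camera calls.

### The job

Test the fan that lies in the bench tester. Working with the fingertips only and in this order: press down the raised end of the rocker to switch the power on; press the tester's key in front of the bay where the fan lies all the way down, so that it stays down; then press the round button all the way down, keep it down for about two seconds and let it come up again. Leave the other bay's key up, and do not lift or shift the fan, the disk or the things lying around.

Things in the scene. Friction and masses are not known exactly. Their poses are not given: they have to be found in the camera images.
- tester: grey two-bay tester, fixed, 200 (x) x 210 (y) mm, origin centre of underside; x from its front (robot side) to its back, y to its left. Front deck 70 mm deep, 30 mm high, one square key per bay at (-68, +50) and (-68, -50) mm; behind it two open bays, centres (29, +50) and (29, -50) mm, floor 12 mm, walls 30 mm high; contact blocks on the back wall reach 36 mm.
- fan: black square case fan, 80 x 80 x 25 mm, loose, lying flat in one of the two bays (its top 37 mm above the desk); origin centre of its underside. Its y in the tester's frame tells the bay: positive = left bay, negative = right bay.
- disk: flat 2.5 inch disk drive, 100 x 70 x 11 mm, loose, lying flat in the other bay; origin centre of its underside.
- key_left_top (a point): point, centre of the top face of the left (+y) key. Key top 30 mm (tester x) x 36 mm (tester y), horizontal, grey, 44 mm above the desk when up, 12 mm proud of its black bezel; it slides straight down 8 mm at most.
- key_left (a joint): left (+y) key of the tester, m: 0 up (where it starts), 0.008 fully down. No spring: about 3.5 N of friction, it moves straight down when pressed with more than that and stays where it is left.
- key_right_top (a point): point, centre of the top face of the right (-y) key. Key top 30 mm (tester x) x 36 mm (tester y), horizontal, grey, 44 mm above the desk when up, 12 mm proud of its black bezel; it slides straight down 8 mm at most.
- key_right (a joint): right (-y) key of the tester, m: 0 up (where it starts), 0.008 fully down. No spring: about 3.5 N of friction, it moves straight down when pressed with more than that and stays where it is left.
- rocker_box: black switch box, fixed, 100 mm (x) x 64 mm (y) x 35 mm high, stands left or right of the tester; origin centre of its underside, x to its back. On top, between two cheeks 41 mm high and 32 mm apart inside, a grey rocker 52 mm long (x) and 28 mm wide, pivoting about the box's y axis, 44 mm above the desk.
- rocker (a joint): rocker, rad: 0 off (its far end, at box +x, stands up at about 14 degrees), 0.5 on (that end is down). No spring: friction of about 3 N at the end; it stays where it is left.
- rocker_end (a point): point on the top face of the rocker near the end that is raised when off, 19 mm from the pivot along the face, 10 mm above the pivot plane of the rocker; about 58 mm above the desk when off and 49 mm when fully on, and moves about 5 mm towards box +x as it goes.
- start_box: light grey box, fixed, 80 mm (x) x 70 mm (y) x 38 mm high, stands on the other side of the tester from the rocker box; origin centre of its underside. Carries the round button in an aluminium collar of 48 mm diameter, 42 mm high.
- start (a joint): round button, m: 0 up, 0.008 fully down; spring, 2 N at the start and 5.5 N fully down, comes up by itself.
- start_top (a point): centre of the top face of the round black button, 36 mm diameter, horizontal, 54 mm above the desk when up, 12 mm above its collar.
- driver: small black screwdriver, 140 mm long, 12 mm thick, loose on the desk in front of the tester; bystander.
- screw_tin: round tin of screws, 61 mm across, 21 mm high, loose; bystander.
- tape: orange roll of tape lying flat, 77 mm across, 19 mm high, loose; bystander.
- marker: marker pen, 132 mm long, 18 mm thick, loose; bystander.
- usb: usb stick, 50 x 17 x 8 mm, loose; bystander.
There are look-alikes about, which are no part of the job. Leave any blue look-alike of the start_box alone.

How it is judged (in metres and radians):
On the way, in this order (a step that is already met when the one before it is completed fails the run):
1. the rocker is switched on (value of joint rocker above 0.4 rad), for 0.1 s.
2. the key of the fan's bay is down (value of joint rocker above 0.4 rad and ((y of fan in the frame of tester above 0 m and value of joint key_left above 0.006 m) or (y of fan in the frame of tester below 0 m and value of joint key_right above 0.006 m))), for 0.1 s.
3. the round button is held down (all of step 2 and value of joint start above 0.006 m), for 1.5 s.
At the end, for the whole second after the job is handed in: Rocker on (over 0.4 rad), the fan's key down (over 6 mm) and the other up (under 3 mm), round button up again (under 2 mm) after being held over 6 mm for at least 1.5 s; fan and disk within 15 mm and bystanders within 30 mm of their starts (all of step 2 and not ((y of fan in the frame of tester above 0 m and value of joint key_right above 0.003 m) or (y of fan in the frame of tester below 0 m and value of joint key_left above 0.003 m)) and value of joint start below 0.002 m and distance of each of fan, disk from where it was at the start of the episode below 0.015 m and distance of each of driver, screw_tin, tape, marker, usb from where it was at the start of the episode below 0.03 m); the robot touches nothing.
It fails at once if a tester key is pressed before the rocker is on (value of joint rocker below 0.4 rad and value of joint any of key_left, key_right above 0.003 m).
It fails at once if the round button is pressed before the fan's key is down (not ((y of fan in the frame of tester above 0 m and value of joint key_left above 0.006 m) or (y of fan in the frame of tester below 0 m and value of joint key_right above 0.006 m)) and value of joint start above 0.003 m).
It fails at once if the key of the bay without the fan is pressed ((y of fan in the frame of tester above 0 m and value of joint key_right above 0.003 m) or (y of fan in the frame of tester below 0 m and value of joint key_left above 0.003 m)).
It fails at once if the fan or the disk is lifted or shifted by more than 15 mm (distance of any of fan, disk from where it was at the start of the episode above 0.015 m).
It fails at once if a bystander is lifted or shifted by more than 30 mm (distance of any of driver, screw_tin, tape, marker, usb from where it was at the start of the episode above 0.03 m).
It also fails if it takes over 50 s, if anything falls off the work surface, if the arm or the gripper's body presses on something with over 40 N, if the wrist force passes 120 N, or if a joint passes its speed limit or range.

## Working session

There is one attempt and no reset: what is moved stays moved. The work goes in short steps, Python scripts to look and compute and a shell command to move; the robot and the scene stay as the last step left them, time stands still between calls to the robot, and variables do not carry over. Pictures are saved under pics/ and viewed, at most 10 in all, crops included, and the job is handed in when it is done.

```bash
mkdir -p pics
cat > h.py <<'E'
import numpy as np, cv2
from cell import readout, optics, order
def cam(n):
    return optics.get_image(n)
def K(im):
    f=240/np.tan(np.radians(im['fovy'])/2); return np.array([[f,0,im['cx']],[0,f,im['cy']],[0,0,1.]])
def ray(im,u,v):
    k=im['k1']; p=np.array([(u-im['cx'])/K(im)[0,0],(v-im['cy'])/K(im)[0,0]]); q=p.copy()
    for _ in range(30): q=p/(1+k*(q@q))
    V=np.array(im['view']); R=V[:3,:3]; o=-R.T@V[:3,3]
    d=R.T@np.array([q[0],-q[1],-1]); return o,d/np.linalg.norm(d)
def at(im,u,v,z):
    o,d=ray(im,u,v); return o+d*(z-o[2])/d[2]
def proj(im,P):
    V=np.array(im['view']); c=V[:3,:3]@np.array(P,float)+V[:3,3]; q=np.array([c[0],-c[1]])/-c[2]
    q=q*(1+im['k1']*(q@q)); return q*K(im)[0,0]+[im['cx'],im['cy']]
def tri(obs):
    A=np.zeros((3,3));b=np.zeros(3)
    for im,u,v in obs:
        o,d=ray(im,u,v);M=np.eye(3)-np.outer(d,d);A+=M;b+=M@o
    return np.linalg.solve(A,b)
E
python3 - <<'E'
from h import *
for n in ('scene','top'):
    im=cam(n); cv2.imwrite(f'pics/{n}0.png',im['color'][:,:,::-1])
    V=np.array(im['view']);print(n,im['fovy'],im['k1'],(-V[:3,:3].T@V[:3,3]).round())
    for l in 'tester fan disk key_left_top rocker_box rocker_end start_box start_top driver'.split():
        for d in optics.boxes_of(n,l)[:4]:
            r=d['rect'];print(l,round(d['score'],2),np.round(r),at(im,r[0]+r[2]/2,r[1]+r[3]/2,40).round())
s=readout.read_state();print(s['eef_pos'],s['tool_rot'],s['clock'])
E
```

```text
scene 49.48430872414541 -0.10999501626775439 [-407.  595.  877.]
tester 0.7 [263. 207. 102.  74.] [540.  77.  40.]
fan 0.63 [269. 227.  42.  31.] [576. 128.  40.]
fan 0.2 [214. 286.  15.  16.] [480. 357.  40.]
disk 0.88 [302. 220.  37.  22.] [578.  35.  40.]
key_left_top 0.47 [305. 245.  14.  18.] [502. 101.  40.]
rocker_box 0.68 [372. 208.  33.  34.] [ 504. -139.   40.]
rocker_box 0.61 [434. 225.  44.  17.] [ 381. -275.   40.]
rocker_end 0.57 [387. 207.  13.  15.] [ 538. -182.   40.]
start_box 0.85 [146. 280.  34.  33.] [543. 481.  40.]
start_box 0.76 [210. 284.  34.  33.] [453. 355.  40.]
start_top 0.66 [220. 288.   8.  10.] [482. 352.  40.]
start_top 0.49 [152. 281.  17.  12.] [577. 478.  40.]
top 49.862218447893284 -0.01980691868506748 [ 352.   77. 1255.]
fan 0.79 [298. 190.  33.  37.] [600. 108.  40.]
disk 0.85 [336. 184.  34.  45.] [606.  16.  40.]
key_left_top 0.46 [310. 240.  11.  15.] [505. 106.  40.]
key_left_top 0.44 [164. 272.  17.   8.] [440. 443.  40.]
rocker_box 0.83 [414. 211.  33.  49.] [ 533. -166.   40.]
rocker_end 0.54 [425. 226.  14.  22.] [ 530. -171.   40.]
rocker_end 0.19 [348. 236.  18.  14.] [516.   7.  40.]
start_box 0.9 [147. 203.  35.  38.] [569. 468.  40.]
start_box 0.6 [195. 243.  36.  38.] [471. 350.  40.]
start_box 0.46 [351. 234.  19.  14.] [520.   0.  40.]
start_top 0.61 [183. 164.  34.  32.] [671. 387.  40.]
start_top 0.51 [154. 215.  15.  18.] [564. 476.  40.]
start_top 0.48 [199. 254.  17.  14.] [474. 361.  40.]
driver 0.55 [320. 273.  55.  12.] [430.  31.  40.]
driver 0.43 [421. 228.  19.  22.] [ 525. -168.   40.]
driver 0.39 [311. 244.  17.  12.] [501.  97.  40.]
[ 198.19067096 -619.06457168  231.31951743] [ 3.14157933e+00 -6.64001484e-05  3.09722975e-01] 1.0
```

View pics/scene0.png

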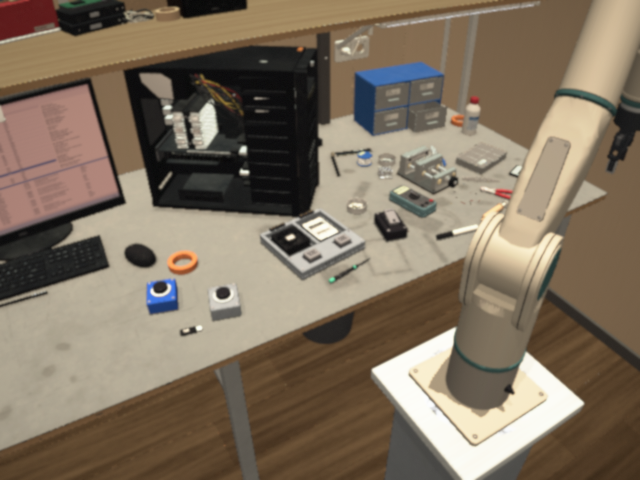

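View pics/top0.png

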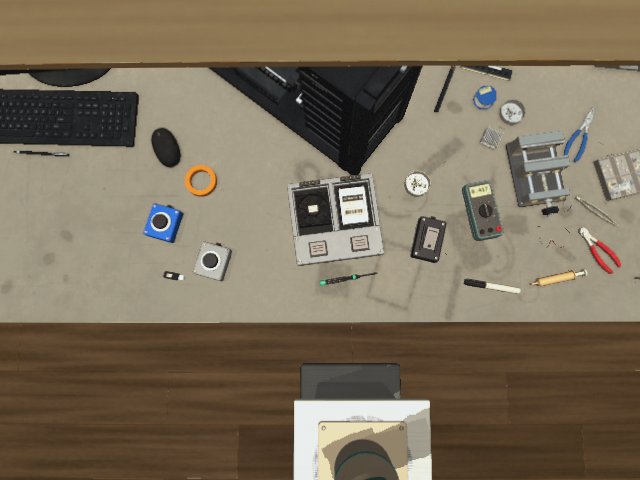

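Scene and top pictures: the fan is in the left bay (top px ~(314,208)) and the disk in the right (~(353,206)). The left key is at ~(318,248) and the right at ~(360,242).

Possible mix-ups:
- **Button:** grey start box (212,261) or blue look-alike (163,223). I choose grey.
- **Rocker:** black switch box (430,239) or multimeter (482,211). I choose the black box.
- **Key:** left or right. I choose left, where the fan lies.

I'll check these in one close crop.

Run:
```python
import cv2,numpy as np
t=cv2.imread('pics/top0.png');s=cv2.imread('pics/scene0.png')
def c(i,x,y,w,h,k): return cv2.resize(i[y:y+h,x:x+w],None,fx=k,fy=k,interpolation=cv2.INTER_CUBIC)
# top: row1 200x..., scale 5, cells 50x... 
r1=np.hstack([c(t,290,225,100,50,4),c(t,405,207,50,60,5)[:200],np.zeros((200,150,3),np.uint8)])
r1=np.hstack([c(t,290,225,94,50,4),c(t,408,210,48,50,4),c(t,190,235,48,50,4)])
r2=np.hstack([c(s,286,225,94,50,4),c(s,366,200,48,50,4),c(s,200,276,48,50,4)])
cv2.imwrite('pics/crop1.png',np.vstack([r1,r2]))
```

```text
(no output)
```

View pics/crop1.png

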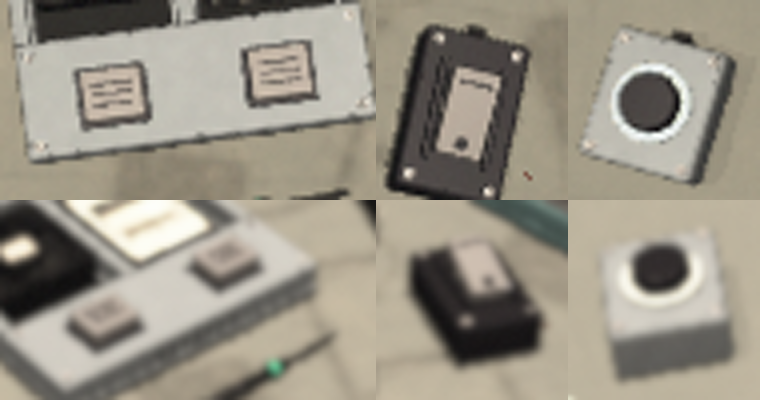

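The crop confirms the choices: grey box with black round button, black box with grey rocker (far end raised), and two keys on the tester deck, left one in front of the fan.

Run:
```python
from h import *
t=cam('top');s=cam('scene')
D=dict(keyL=((318.1,248.9),(312.2,253.8),44),keyR=((359.4,242.7),(343,239.8),44),rock=((431.4,238.2),(392,217),52),rend=((433,230.5),(389.6,212.2),58),start=((210.2,260.2),(223,292.8),54))
for k,(a,b,z) in D.items():
    print(k,tri([(t,*a),(s,*b)]).round(1),'top@z',at(t,*a,z).round(1),'scene@z',at(s,*b,z).round(1))
a=at(t,408+(467-376)/4,210+(70)/4,60);
# box axis from box corner screws in top (35mm): far L,R / near L,R
q=[at(t,408+(x-376)/4,210+y/4,35) for x,y in((437,37),(520,57),(406,171),(488,190))]
m=(q[0]+q[1]-q[2]-q[3])/2;print('rocker yaw',np.arctan2(m[1],m[0]),m, sum(q)/4)
print(readout.read_state()['eef_pos'])
```

```text
keyL [502.8 100.5  40.2] top@z [502.   99.9  44. ] scene@z [499.1 103.3  44. ]
keyR [516.9   0.9  37.2] top@z [516.5   2.2  44. ] scene@z [508.7   4.9  44. ]
rock [ 526.9 -168.1   44.4] top@z [ 525.7 -166.7   52. ] scene@z [ 518.5 -161.1   52. ]
rend [ 544.4 -171.8   49.1] top@z [ 543.1 -169.9   58. ] scene@z [ 534.1 -163.7   58. ]
start [475.6 354.5  46.8] top@z [474.6 352.3  54. ] scene@z [468.4 357.   54. ]
rocker yaw -0.2596752685820535 [ 80.36593848 -21.35112908   0.        ] [ 527.83140925 -166.11517269   35.        ]
[ 198.1536068  -619.05351395  231.29474421]
```

```bash
python3 -m jog '{"claw":[0,0,0,0,0,0,0,0,0,0,0,0],"xyz":[[0,0,0],[0,0,0],[0.34,-0.44,0],[0.34,-0.44,0],[0.34,-0.44,0],[0.34,-0.44,0],[0.34,-0.44,0],[0.34,-0.44,0],[0.34,-0.44,0],[0.34,-0.44,0],[0.34,-0.44,0],[0.34,-0.44,0]],"twist":[[0,0,0.049],[0,0,0.049],[0,0,0],[0,0,0],[0,0,0],[0,0,0],[0,0,0],[0,0,0],[0,0,0],[0,0,0],[0,0,0],[0,0,0]]}'; python3 -c "
from cell import readout as r
s=r.read_state();print(s['eef_pos'],s['tool_rot'],s['clock'],s['width'])"
```

```text
clock: 2.6
eef_pos: [538.5, -177.0, 231.6]
tool_rot: [3.141, -0.001, 0.002]
force: [0.6, -0.0, -0.1]
width: -0.4
gripper_force: 0.0
[ 538.48945048 -176.98425727  231.60727371] [ 3.14125060e+00 -7.26998462e-04  1.87944496e-03] 2.6 -0.36222522800717755
```

```bash
python3 -m jog '{"claw":[0,0,0,0,0],"xyz":[[0.06,-0.06,0.5],[0,0,0.5],[0,0,0.4],[0,0,0.12],[0,0,0]],"twist":[[0,0,0],[0,0,0],[0,0,0],[0,0,0],[0,0,0]]}'
python3 - <<'E'
from h import *
s=cam('scene');t=cam('top');p=np.array(readout.read_state()['eef_pos']);print(p,proj(s,p),proj(t,p))
def c(i,x,y,w,h,k): return cv2.resize(i['color'][y:y+h,x:x+w,::-1],None,fx=k,fy=k,interpolation=cv2.INTER_CUBIC)
cv2.imwrite('pics/c2.png',np.hstack([c(s,350,170,80,80,5),c(t,390,190,80,80,5)]))
E
```

```text
clock: 3.22
eef_pos: [543.4, -172.5, 79.4]
tool_rot: [-3.142, 0.0, 0.002]
force: [0.8, -0.4, -0.2]
width: -0.1
gripper_force: 0.0
[ 544.58107173 -172.89313341   80.84970271] [390.60085149 202.61939229] [436.29252452 228.29176758]
```

View pics/c2.png

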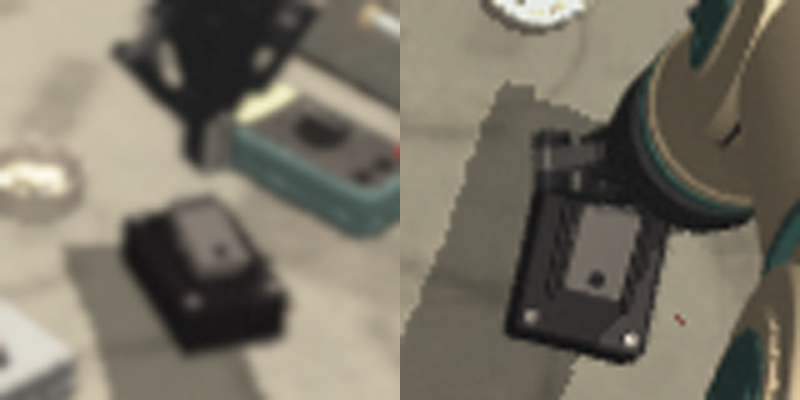

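The fingertip shows at scene px ~(392,202), just above the rocker's raised end (~(389,211)), close to the predicted point. Now I'll press.

```bash
python3 -m jog '{"claw":[0,0,0,0,0,0],"xyz":[[0,0.01,0.16],[0,0,0.06],[0,0,0.04],[0,0,0.03],[0,0,0.03],[0,0,0]],"twist":[[0,0,0],[0,0,0],[0,0,0],[0,0,0],[0,0,0],[0,0,0]]}'
```

```text
clock: 4.08
eef_pos: [547.5, -174.6, 50.3]
tool_rot: [3.139, -0.009, 0.002]
force: [2.3, -0.8, 17.2]
width: 0.1
gripper_force: 9.0
```

```bash
python3 -m jog '{"claw":[0,0,0],"xyz":[[0,0,0.03],[0,0,0.02],[0,0,0]],"twist":[[0,0,0],[0,0,0],[0,0,0]]}'
```

```text
clock: 4.45
eef_pos: [547.7, -174.7, 49.4]
tool_rot: [3.139, -0.01, 0.001]
force: [-4.7, 1.6, 52.8]
width: 0.0
gripper_force: 24.7
```

```bash
python3 -m jog '{"claw":[0,0,0,0,0,0,0,0,0],"xyz":[[0,0,-0.4],[0,0,-0.3],[-0.08,-0.5,0],[-0.08,-0.5,0],[-0.08,-0.5,0],[-0.08,-0.5,0],[-0.08,-0.5,0],[-0.04,-0.25,0],[0,0,0]],"twist":[[0,0,0],[0,0,0],[0,0,0],[0,0,0],[0,0,0],[0,0,0],[0,0,0],[0,0,0],[0,0,0]]}'
python3 - <<'E'
from h import *
s=cam('scene');t=cam('top');p=np.array(readout.read_state()['eef_pos']);print(p,proj(s,p),proj(t,p))
def c(i,x,y,w,h,k): return cv2.resize(i['color'][y:y+h,x:x+w,::-1],None,fx=k,fy=k,interpolation=cv2.INTER_CUBIC)
cv2.imwrite('pics/c3.png',np.hstack([c(s,350,180,70,80,5),c(s,280,190,80,80,5)]))
E
```

```text
clock: 5.58
eef_pos: [497.3, 103.9, 111.9]
tool_rot: [-3.141, 0.002, 0.007]
force: [-0.1, -0.5, -0.7]
width: 0.4
gripper_force: 0.0
[498.3296254  100.42691442 112.08932886] [312.83510541 232.11615795] [317.27332934 246.77619257]
```

View pics/c3.png

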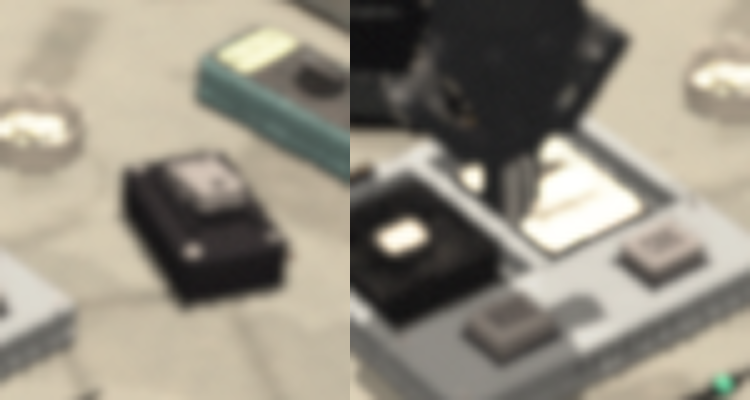

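The left crop shows the rocker with its far end down, so it is on. The right crop shows the tip at scene px ~(313,235), above the left key.

```bash
python3 -m jog '{"claw":[0,0,0,0,0,0,0,0],"xyz":[[0.04,0,0.35],[0,0,0.22],[0,0,0.06],[0,0,0.04],[0,0,0.04],[0,0,0.03],[0,0,0.02],[0,0,0]],"twist":[[0,0,0],[0,0,0],[0,0,0],[0,0,0],[0,0,0],[0,0,0],[0,0,0],[0,0,0]]}'
```

```text
clock: 6.68
eef_pos: [503.2, 101.5, 36.5]
tool_rot: [-3.142, -0.001, 0.002]
force: [1.0, -1.8, 2.3]
width: 0.1
gripper_force: 1.1
```

```bash
python3 -m jog '{"claw":[0,0,0,0],"xyz":[[0,0,0.02],[0,0,0.02],[0,0,0.02],[0,0,0]],"twist":[[0,0,0],[0,0,0],[0,0,0],[0,0,0]]}'
```

```text
clock: 7.18
eef_pos: [503.3, 101.6, 35.5]
tool_rot: [-3.14, -0.002, 0.001]
force: [-9.9, -3.5, 56.7]
width: -0.1
gripper_force: 28.6
```

The key is on its stop (57 N at z 35.5). Next is the button.

```bash
python3 -m jog '{"claw":[0,0,0,0,0,0,0,0,0],"xyz":[[0,0,-0.4],[0,0,-0.4],[-0.06,-0.5,0],[-0.06,-0.5,0],[-0.06,-0.5,0],[-0.06,-0.5,0],[-0.04,-0.4,0],[0,-0.11,0],[0,0,0]],"twist":[[0,0,0],[0,0,0],[0,0,0],[0,0,0],[0,0,0],[0,0,0],[0,0,0],[0,0,0],[0,0,0]]}'
python3 - <<'E'
from h import *
s=cam('scene');t=cam('top');p=np.array(readout.read_state()['eef_pos']);print(p,proj(s,p),proj(t,p))
def c(i,x,y,w,h,k): return cv2.resize(i['color'][y:y+h,x:x+w,::-1],None,fx=k,fy=k,interpolation=cv2.INTER_CUBIC)
cv2.imwrite('pics/c4.png',np.hstack([c(s,190,235,70,80,5),c(s,280,205,80,80,5)]))
E
```

```text
clock: 8.3
eef_pos: [473.8, 352.7, 109.9]
tool_rot: [3.141, 0.001, 0.003]
force: [0.7, -0.1, 0.6]
width: -0.3
gripper_force: 0.0
[474.63087308 350.44653379 110.1437896 ] [221.5806874  271.95650946] [205.37121162 257.64852304]
```

View pics/c4.png

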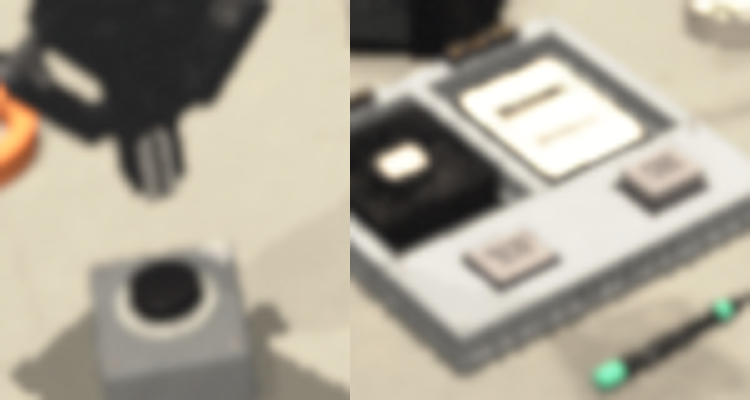

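The left key sits low and the right key stays proud. The tip (scene px ~(221,274)) is in line with the black button at ~(223,292). I'll press it and hold.

```bash
python3 -m jog '{"claw":[0,0,0,0,0,0,0],"xyz":[[0,0,0.3],[0,0,0.2],[0,0,0.06],[0,0,0.04],[0,0,0.04],[0,0,0.03],[0,0,0]],"twist":[[0,0,0],[0,0,0],[0,0,0],[0,0,0],[0,0,0],[0,0,0],[0,0,0]]}'
```

```text
clock: 9.28
eef_pos: [474.9, 351.3, 45.9]
tool_rot: [3.141, -0.001, 0.001]
force: [-3.8, -6.0, 19.9]
width: 0.1
gripper_force: 10.2
```

Bottomed at z 45.9 with 20 N. Holding for two seconds, then releasing.

```bash
python3 -m jog '{"claw":[0,0,0,0,0,0,0,0,0],"xyz":[[0,0,0.01],[0,0,0],[0,0,0],[0,0,0],[0,0,0],[0,0,0],[0,0,0],[0,0,0],[0,0,0]],"twist":[[0,0,0],[0,0,0],[0,0,0],[0,0,0],[0,0,0],[0,0,0],[0,0,0],[0,0,0],[0,0,0]]}'; python3 -m jog '{"claw":[0,0,0,0,0,0,0,0,0,0,0,0],"xyz":[[0,0,0],[0,0,0],[0,0,0],[0,0,0],[0,0,0],[0,0,0],[0,0,0],[0,0,-0.3],[0,0,-0.4],[0,0,-0.4],[0,0,0],[0,0,0]],"twist":[[0,0,0],[0,0,0],[0,0,0],[0,0,0],[0,0,0],[0,0,0],[0,0,0],[0,0,0],[0,0,0],[0,0,0],[0,0,0],[0,0,0]]}'
python3 - <<'E'
from h import *
s=cam('scene')
def c(i,x,y,w,h,k): return cv2.resize(i['color'][y:y+h,x:x+w,::-1],None,fx=k,fy=k,interpolation=cv2.INTER_CUBIC)
cv2.imwrite('pics/c5.png',c(s,190,190,230,130,3))
E
```

```text
clock: 10.4
eef_pos: [475.0, 351.3, 45.8]
tool_rot: [3.142, -0.001, 0.001]
force: [-6.0, -7.7, 26.4]
width: 0.3
gripper_force: 13.5
clock: 11.9
eef_pos: [474.0, 352.9, 152.1]
tool_rot: [-3.141, -0.0, 0.002]
force: [-0.3, -0.1, -0.8]
width: 0.2
gripper_force: 0.0
```

View pics/c5.png

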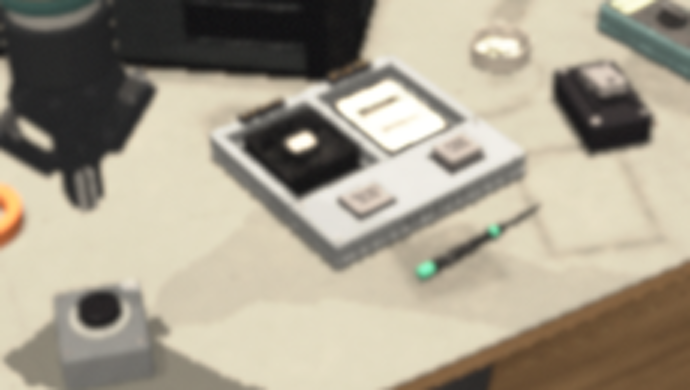

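The picture shows the button up again, the left key down, the right key up, the rocker on and nothing displaced. The arm is clear of everything.

```bash
python3 -c "
from cell import order
print(order.finish_job())"
```

```text
the job is handed in; nothing more can be done
None
```

I switched the rocker on, pressed the left key (the fan's bay) down to its stop, held the round button down for about two seconds and let it come up, and handed the job in at about 12 s; the judge's result was not shown.

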